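# Switch on the wardrobe dehumidifier under its guard

### The arm

A 6-joint arm with a two-finger parallel gripper is mounted at the origin on the work surface. World frame = base frame: x ahead of the robot, y to its left, z up, the work surface at z = 0. Lengths are in m, angles in rad, forces in N, time in s.
With the tool pointing down it reaches from about 0.275 to 1 m from the base axis. Payload 8.4 kg.
Tool frame: the origin (TCP) lies on the centre line of the jaws, within the pads' length; the fingertips stand 22 mm ahead of it and the grasp point (between the pads) lies 3 mm ahead of it (r.finger_overhang is the distance from the TCP to the fingertips, in m); x points along the fingers, z is the direction in which the jaws open and shut, and the axes are right-handed (so a half turn about x gives the same grasp; the last joint's range is limited). The gripper opens to 85 mm and grips with 20 to 120 N. Pads are 22 mm wide; open, the fingers measure 114 mm over their backs; the gripper's body (76 mm by 85 mm) begins 54 mm behind the grasp point. The pads swing forward as they close: fully open they stand 13 mm farther back than shut.
Start: joints at [-1.244, 0.353, 1.633, -0, 1.155, -0.002], TCP at [0.202, -0.592, 0.253] pointing down, gripper open.
Joint ranges: [-2.63, 2.63], [-0.92, 2.1], [0.06, 2.66], [-1.3, 4.44], [0, 2.69], [-3.02, 3.02]. Speed limits (rad/s): [2.22, 2.22, 2.79, 3.14, 3.14, 3.14].

### API

Orientations are given as a unit quaternion [w, x, y, z].
In Python, from cell import monitor, eyes, finish_job, r gives the robot as it stands.
- The arm moves only by the tool move_arm, never from a script. Its argument "targets" is a list of rows, each an object with "grip": the opening, from -1 (shut) to 1 (fully open); "translation": the shift along the world's x, y, z in m, a list of three; "angular": the turn, a rotation vector about the world's x, y, z in rad, a list of three. In form: [{"grip": grip, "translation": [dx, dy, dz], "angular": [ax, ay, az]}, ...]. A call has 1 to 10 rows; each row shifts and turns the commanded pose from where the row before left it; what a row does not reach is not made up. A row lasts 1/12 s, in which the tool goes at most 41.7 mm and 7.16 degrees, less where a joint would pass 70% of its speed; a pose out of reach is approached as far as the arm can. A call is refused whole if a number of a shift passes 0.0417 or a number of a turn 0.125, either way. A call with a gripper value outside its range is refused whole. The fingers move at their own pace and stop on an object; "grip_force" is the grip in N (left out, the last holds). Time passes only in rows, so rows that do not move let the fingers close. It gives the time, the measured TCP pose, the force and the opening at its end, in the units of the state.
- monitor.read_state(): the state, without advancing time (a new reading comes with each control period).
- eyes.camera(name): name is "side" or "top"; returns the picture (480x640x3 uint8, red, green, blue); there is no depth.
- eyes.camera_model(name): a dict with "vfov" (degrees; the focal length in pixels is half the picture's height over the tangent of half this angle, whatever the lens; pixels are square), "cx", "cy" (the principal point, pixels), "distortion" ([k1, k2, p1, p2, k3] as OpenCV has them; the pictures are not rectified), "origin" and "attitude" of the camera in the world. Camera axes: x right, y up, looking along -z (the intrinsics and any distortion apply to the point x, -y, -z); pixel columns grow to the right and rows downward; lengths in m; the calibration is good to about 2 mm. A picture is of the moment at which its call begins. camera_model takes no time and is no camera call.
- finish_job(): hands the job in, once; it reports no verdict.
The state is a dict: "time_s": time; "joints": joint angles; "dq": joint speeds; "joint_efforts": joint torques, N m; "position": TCP position; "ee_rot": TCP orientation; "ft_force": force on the tool from outside, world axes, zero at the start; "ft_torque": the same for the moment, N m; "finger_gap": opening from 0.0 (shut) to 1.0 (fully open).
Only numpy, scipy, OpenCV 4.12 (cv2) and the standard library are available. Lean on these libraries where they do the work, as an engineer would, in place of code of your own. Each camera call takes 0.05 s, during which the arm holds its last target. There are 200 camera calls.

### The job

Switch on the white dehumidifier in the wardrobe: with the fingertips lift the hinged clear guard by its red front lip, push the small steel toggle beneath it all the way over from the red dot to the green dot while the guard is still up, then draw back and let the guard drop fully shut. Work gently with the fingertips, without squeezing the switch or lifting or shoving the dehumidifier, and leave the perfume bottle, ring cone, travel mirror and shoe stretcher where they are.

Things in the scene. Friction and masses are not known exactly. Their poses are not given: they have to be found in the camera images.
- dryer: White plastic dehumidifier, a loose box 150 (x) x 130 (y) x 95 mm high, 2 to 3.5 kg on rubber feet, not fastened down. Origin: centre of its underside, z up; its front (side with the red lip) faces its own -x, roughly towards the robot. All offsets here are in this frame. The guarded switch is on the front half of its flat top (z = 95 mm), on the centre line y = 0: red dot x = -68, green dot x = -36 mm.
- guard (a joint): Angle of the clear plastic guard hood, rad: 0 shut, grows as its front rises, stop at 1.3. It weighs 40 g on a nearly free hinge and falls shut from any angle unless held up. The hood is a box without a bottom, 52 mm wide (y), from x = -31 to -75 mm and z = 97 to 140 mm when shut; walls 3 mm.
- hinge (a point): Middle of the guard's hinge axis, behind the toggle: x = -28, y = 0, z = 101 mm in the dehumidifier's frame; the axis runs along its y, so the guard's front swings up and away from the robot.
- lip (a point): Middle of the lower front edge of the guard's red lip; shut: x = -91, y = 0, z = 97 mm. The lip, 4 mm thick and 46 mm wide (y), overhangs the front face (x = -75 mm) by 16 mm with free space below. A fingertip tilted 45 to 50 degrees from vertical, coming from the front, can lift it from below; the lip then rides on that finger's upper side as the finger goes in over the top to the toggle.
- toggle (a joint): Angle of the steel toggle, rad: 0 off (leans 0.36 rad to -x, over the red dot), 0.72 on at its far stop (leans 0.36 rad to +x, over the green dot). Starts near 0. Turns about an axis along y at x = -53, z = 95 mm. Stays where it is left; needs 1 to 2 N near its end, pushed towards +x. It never touches the guard.
- toggle_tip (a point): Top end of the toggle, on its axis, 30 mm from the pivot; the end is a steel cylinder 9 mm in diameter. Off: about x = -64, y = 0, z = 123 mm in the dehumidifier's frame.
- perfume: Bystander: frosted square perfume bottle 50 x 50 x 75 mm with a brass screw cap, 109 mm high in all, standing beside the dehumidifier or near it. Origin: centre of underside, z up.
- ring_cone: Bystander: white ceramic ring cone, foot 68 mm across, 87 mm high. Origin: centre of underside, z up.
- mirror: Bystander: folded aluminium travel mirror lying flat, 75 x 75 x 13 mm. Origin: centre of underside, z up.
- stretcher: Bystander: green hard shoe stretcher lying on the right of the dehumidifier, 210 (x) x 75 (y) x 40 mm high. Origin: centre of underside, z up.
Not all that is in view belongs to the job. Of the things shaped like the dryer, the white one is meant.

How it is judged:
On the way, in this order (a step that is already met when the one before it is completed fails the run):
1. the guard is raised (over 0.3 rad) with the toggle still off (value of joint guard above 0.3 rad and value of joint toggle below 0.25 rad), for 0.1 s.
2. the toggle is pushed over to on (over 0.6 rad) while the guard is up (over 0.25 rad) (value of joint toggle above 0.6 rad and value of joint guard above 0.25 rad), for 0.1 s.
3. the guard has dropped shut (under 0.05 rad) with the toggle on (value of joint guard below 0.05 rad and value of joint toggle above 0.6 rad), for 0.2 s.
At the end, for the whole second after the job is handed in: The guard is shut (under 0.05 rad), the toggle is on (over 0.6 of its 0.72 rad), the dehumidifier stands flat, at rest and within 20 mm of where it began, and each bystander stands upright within 15 mm of where it began (all of step 3 and distance of dryer from where it was at the start of the episode below 0.02 m and angle between dryer's own z axis and vertical below 0.05 rad and linear speed of dryer below 0.02 m/s and distance of each of perfume, ring_cone, mirror, stretcher from where it was at the start of the episode below 0.015 m and angle between each of perfume, ring_cone, mirror, stretcher's own z axis and vertical below 0.1 rad); the robot touches nothing.
It fails at once if the fingers press on or squeeze the dehumidifier, its guard or its toggle with over 35 N (contact force between the fingers and dryer above 35 N).
It fails at once if the dehumidifier is lifted, tipped or shoved (moved over 20 mm or tilted over 0.1 rad) (distance of dryer from where it was at the start of the episode above 0.02 m or angle between dryer's own z axis and vertical above 0.1 rad).
It fails at once if a bystander is carried, knocked over or moved over 15 mm (distance of any of perfume, ring_cone, mirror, stretcher from where it was at the start of the episode above 0.015 m or angle between any of perfume, ring_cone, mirror, stretcher's own z axis and vertical above 0.3 rad).
It also fails if it takes over 35 s, if anything falls off the work surface, if the arm or the gripper's body presses on something with over 40 N, if the wrist force passes 120 N, or if a joint passes its speed limit or range.

## Working session

There is one attempt and no reset: what is moved stays moved. The work goes in short steps, Python scripts to look and compute and a tool call to move; the robot and the scene stay as the last step left them, time stands still between calls to the robot, and variables do not carry over. Pictures are saved under pics/ and viewed, about 8 in all and at most 12, crops included, and the job is handed in when it is done.

Besides the shell and the picture viewer there is one more tool, called after "Emit:" by a JSON object that holds its "method" and its "body". move_arm: Moves the arm, as the interface text tells. Its arguments: {"type":"object","properties":{"targets":{"type":"array","items":{"type":"object","properties":{"grip":{"type":"number"},"translation":{"type":"array","items":{"type":"number"}},"angular":{"type":"array","items":{"type":"number"}}}}},"grip_force":{"type":"number"}},"required":["targets"]}

```bash
mkdir -p pics; cat > h.py <<'E'
import numpy as np,cv2
from cell import monitor,eyes,finish_job,r
def R(a):
    a=np.array(a,float)
    if a.shape==(3,3): return a
    from scipy.spatial.transform import Rotation as Ro
    return Ro.from_quat([a[1],a[2],a[3],a[0]]).as_matrix()
def K(m):
    f=240/np.tan(np.radians(m['vfov'])/2); return np.array([[f,0,m['cx']],[0,f,m['cy']],[0,0,1]])
def ray(m,px):
    u=cv2.undistortPoints(np.array(px,float).reshape(-1,1,2),K(m),np.array(m['distortion'],float)).reshape(-1,2)
    d=np.c_[u[:,0],-u[:,1],-np.ones(len(u))]@R(m['attitude']).T
    return np.array(m['origin']),d
def onz(m,px,z):
    o,d=ray(m,px); return o+d*((z-o[2])/d[:,2])[:,None]
def proj(m,P):
    c=(np.array(P,float).reshape(-1,3)-m['origin'])@R(m['attitude'])
    return cv2.projectPoints((c*[1,-1,-1]).reshape(-1,1,3),np.zeros(3),np.zeros(3),K(m),np.array(m['distortion'],float))[0].reshape(-1,2)
def save(n,f): cv2.imwrite(f,cv2.cvtColor(n,cv2.COLOR_RGB2BGR))
E
python3 - <<'E'
from h import *
for n in('side','top'):
    save(eyes.camera(n),f'pics/{n}0.png'); print(n,eyes.camera_model(n))
print(monitor.read_state(), r.finger_overhang)
E
```

```text
side {'vfov': 48.64273581658473, 'cx': 312.99209095217725, 'cy': 233.15643821311937, 'distortion': array([-0.07355048,  0.        ,  0.        ,  0.        ,  0.        ]), 'origin': array([ 0.42283159, -0.7014298 ,  0.80477731]), 'attitude': array([ 0.90103937,  0.41067201, -0.05776675, -0.12704154])}
top {'vfov': 54.214719025437724, 'cx': 321.0704805650078, 'cy': 238.78034951695386, 'distortion': array([0.01913481, 0.        , 0.        , 0.        , 0.        ]), 'origin': array([0.44497692, 0.05991902, 0.97942048]), 'attitude': array([-0.63110851, -0.07529862,  0.08812667,  0.76698491])}
{'time_s': 0.1, 'joints': array([-1.24438800e+00,  3.53606349e-01,  1.63407416e+00, -3.93808662e-05,
        1.15517165e+00, -2.40342595e-03]), 'dq': array([ 1.33957191e-03, -2.86444917e-03, -1.73958527e-03,  5.28885057e-05,
       -7.34388868e-04, -1.19871315e-04]), 'joint_efforts': array([-4.33656778e-04, -6.06356978e+01, -3.42821968e+01,  6.65213975e-05,
        3.77320233e-03, -2.33402938e-05]), 'position': array([ 0.20168283, -0.59114189,  0.25261342]), 'ee_rot': array([ 0.57472519,  0.41166973,  0.57546314, -0.41117047]), 'ft_force': array([-0.86890978,  0.11012248, -0.32807187]), 'ft_torque': array([-0.02648344, -0.00475393, -0.03675105]), 'finger_gap': 1.0017667919396978} 0.022
```

View pics/top0.png

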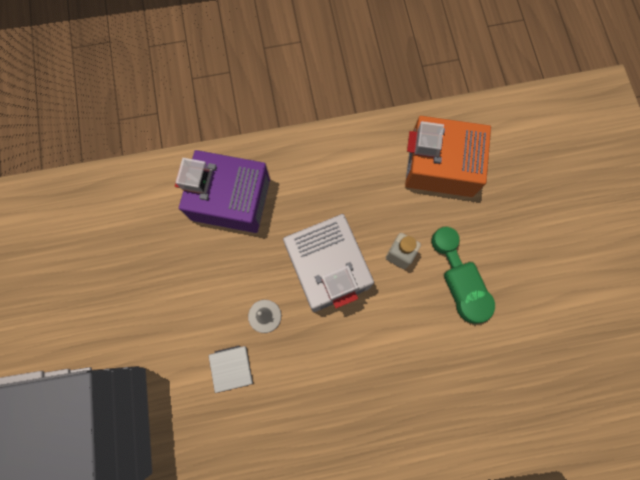

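View pics/side0.png

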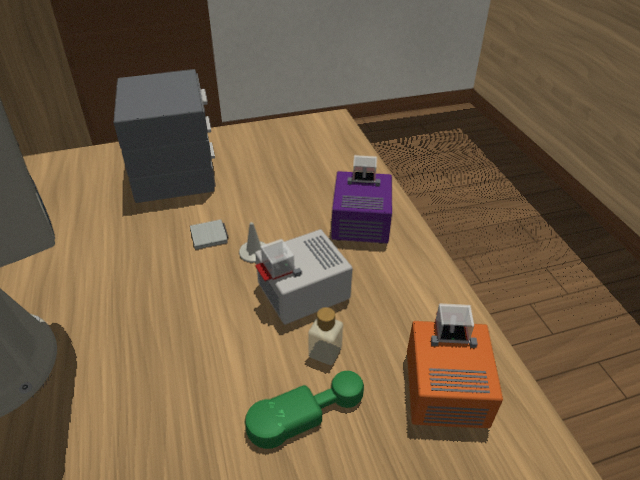

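White dryer at top (329,262); the purple one (225,190) and orange one (448,155) have the same shape but the wrong colour. The white one fits, with its red lip at (345,300). Next I'll confirm it in an enlarged crop and measure it.

```bash
cat > m.py <<'E'
from h import *
t=cv2.imread('pics/top0.png'); s=cv2.imread('pics/side0.png')
a=cv2.resize(t[205:325,270:390],(400,400),interpolation=cv2.INTER_CUBIC)
b=cv2.resize(s[220:330,245:355],(400,400),interpolation=cv2.INTER_CUBIC)
cv2.imwrite('pics/crop1.png',np.hstack([a,b]))
for n,im,box in(('top',t,(270,205,390,325)),('side',s,(245,220,355,330))):
    m=eyes.camera_model(n)
    x0,y0,x1,y1=box; c=im[y0:y1,x0:x1].astype(int)
    red=((c[...,2]>90)&(c[...,1]<60)&(c[...,0]<60)).astype(np.uint8)
    k,l,st,ce=cv2.connectedComponentsWithStats(red); i=1+np.argmax(st[1:,4])
    p=np.argwhere(l==i)[:,::-1]+[x0,y0]; rc=cv2.minAreaRect(p.astype(np.float32))
    print(n,'red',st[i],rc, onz(m,cv2.boxPoints(rc),0.099).round(4).tolist(), onz(m,[rc[0]],.099))
m=eyes.camera_model('top')
print(onz(m,[(285,237),(343,216),(374,287),(316,309)],.095).round(4))
E
python3 m.py
```

```text
top red [ 63  89  25  14 160] ((345.4970397949219, 300.7071228027344), (6.690317153930664, 25.619022369384766), 67.61986541748047) [[0.526, 0.0264, 0.099], [0.5353, -0.0209, 0.099], [0.523, -0.0231, 0.099], [0.5138, 0.024, 0.099]] [[0.52450803 0.00163865 0.099     ]]
side red [11 43 13 17 95] ((261.76922607421875, 271.6538391113281), (18.027755737304688, 5.547001838684082), 56.30992889404297) [[0.5145, 0.0193, 0.099], [0.5247, 0.0251, 0.099], [0.5344, -0.019, 0.099], [0.5245, -0.0244, 0.099]] [[ 5.24579459e-01 -7.45338633e-05  9.90000000e-02]]
[[ 0.668   0.0914  0.095 ]
 [ 0.6878 -0.0276  0.095 ]
 [ 0.5398 -0.0568  0.095 ]
 [ 0.5204  0.0587  0.095 ]]
```

View pics/crop1.png

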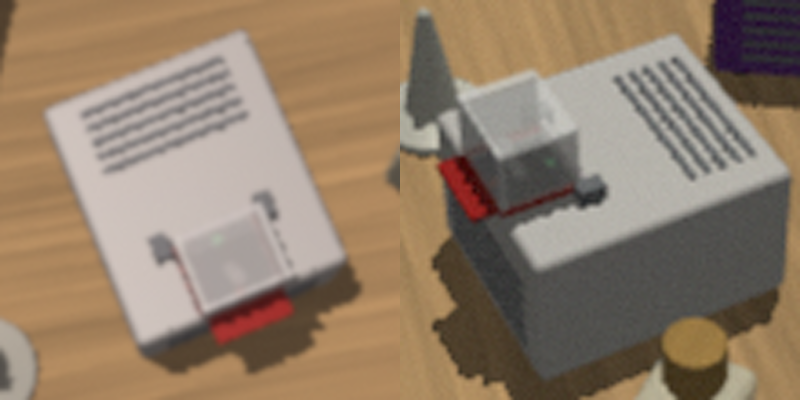

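The crop confirms it: the white box has the red lip, clear guard, and red and green dots. The estimate is origin (0.605, 0.017) with yaw 0.195; the corner centre and the lip agree to about 2 mm. Next step is the approach pose.

```bash
cat > g.py <<'E'
from h import *
from scipy.spatial.transform import Rotation as Ro
O=np.array([.605,.017,0]); PSI=.195; TH=np.radians(48)
D=Ro.from_euler('z',PSI).as_matrix()
a=np.array([np.sin(TH),0,-np.cos(TH)]); n=np.array([np.cos(TH),0,np.sin(TH)])
def tcp(x,z,y=0): return O+D@(np.array([x,y,z])/1000-.011*n-.022*a)
def Rt():
    z=np.array([0,-1,0]); return D@np.c_[a,np.cross(z,a),z]
def Unow():
    s=monitor.read_state(); M=R(s['ee_rot']); p=np.array(s['position'])+.022*M[:,0]
    # upper side is +/-tool y, take the one facing up
    y=M[:,1]*np.sign(M[2,1]); return 1000*D.T@(p+.011*y-O)
def to(x,z,y=0):
    s=monitor.read_state(); d=tcp(x,z,y)-s['position']; v=Ro.from_matrix(Rt()@R(s['ee_rot']).T).as_rotvec()
    print('d',d.round(4),'rot',v.round(4),'U',Unow().round(1),'f',s['ft_force'].round(1),'t',s['time_s'])
E
python3 -c "
from g import *
to(-125,150); print(tcp(-125,150))"
```

```text
d [ 0.2574  0.5793 -0.0961] rot [ 0.2159 -0.8101 -0.1264] U [-524.4 -519.9  230.6] f [-0.9  0.1 -0.3] t 0.1
[ 0.45910877 -0.01181495  0.15654628]
```

Emit:
{"method": "move_arm", "body": {"targets": [{"grip":-1,"translation":[0.014,0.032,0],"angular":[0,0,0]},{"grip":-1,"translation":[0.014,0.032,0],"angular":[0,0,0]},{"grip":-1,"translation":[0.014,0.032,0],"angular":[0.0216,-0.081,-0.0126]},{"grip":-1,"translation":[0.014,0.032,0],"angular":[0.0216,-0.081,-0.0126]},{"grip":-1,"translation":[0.014,0.032,0],"angular":[0.0216,-0.081,-0.0126]},{"grip":-1,"translation":[0.014,0.032,0],"angular":[0.0216,-0.081,-0.0126]},{"grip":-1,"translation":[0.014,0.032,0],"angular":[0.0216,-0.081,-0.0126]},{"grip":-1,"translation":[0.014,0.032,0],"angular":[0.0216,-0.081,-0.0126]},{"grip":-1,"translation":[0.014,0.032,0],"angular":[0.0216,-0.081,-0.0126]},{"grip":-1,"translation":[0.014,0.032,0],"angular":[0.0216,-0.081,-0.0126]}], "grip_force": 20}}

```text
time_s: 0.93
position: [0.3421, -0.2703, 0.2535]
ee_rot: [0.67, 0.597, 0.372, -0.236]
ft_force: [0.9, 0.5, -0.7]
finger_gap: -0.003
```

```bash
python3 -c "
from g import *
to(-125,150); s=monitor.read_state(); print(s['joints'].round(2),s['finger_gap'])"
```

```text
d [ 0.117   0.2585 -0.097 ] rot [ 0.0439 -0.1583 -0.023 ] U [-291.3 -230.5  243.2] f [ 0.9  0.5 -0.7] t 0.9333
[-1.14 -0.    2.26  0.87  0.92 -0.35] -0.0028638200502299517
```

Emit:
{"method": "move_arm", "body": {"targets": [{"grip":-1,"translation":[0.013,0.0287,-0.0107],"angular":[0.022,-0.079,-0.0115]},{"grip":-1,"translation":[0.013,0.0287,-0.0107],"angular":[0.022,-0.079,-0.0115]},{"grip":-1,"translation":[0.013,0.0287,-0.0107],"angular":[0,0,0]},{"grip":-1,"translation":[0.013,0.0287,-0.0107],"angular":[0,0,0]},{"grip":-1,"translation":[0.013,0.0287,-0.0107],"angular":[0,0,0]},{"grip":-1,"translation":[0.013,0.0287,-0.0107],"angular":[0,0,0]},{"grip":-1,"translation":[0.013,0.0287,-0.0107],"angular":[0,0,0]},{"grip":-1,"translation":[0.013,0.0287,-0.0107],"angular":[0,0,0]},{"grip":-1,"translation":[0.013,0.0287,-0.0107],"angular":[0,0,0]},{"grip":-1,"translation":[0,0,0],"angular":[0,0,0]}]}}

```text
time_s: 1.77
position: [0.4536, -0.0275, 0.1639]
ee_rot: [0.681, 0.633, 0.318, -0.186]
ft_force: [-0.8, -0.6, 0.4]
finger_gap: -0.002
```

```bash
python3 -c "
from g import *
to(-125,150); s=monitor.read_state(); print(s['joints'].round(2),s['finger_gap'])
m=eyes.camera_model('side');i=eyes.camera('side')
U=Unow()/1000
for dy,c in((-.0145,(0,255,0)),(.0145,(0,0,255))):
  p=proj(m,O+D@(U+[0,dy,0]))[0]; print(p)
T=lambda x,z,y=0:proj(m,O+D@(np.array([x,y,z])/1000))[0]
print('lip ends',T(-91,97,23),T(-91,97,-23))
k=4; save(cv2.resize(i[160:310,160:360],(800,600),interpolation=cv2.INTER_CUBIC),'pics/side1.png')"
```

```text
d [ 0.0055  0.0157 -0.0074] rot [-0.0034  0.0006 -0.0047] U [-133.5  -14.2  157.4] f [-0.8 -0.6  0.4] t 1.7667
[-0.34  0.16  2.57  2.27  0.52 -1.14] -0.0017785679075267564
[238.25540468 267.73050761]
[232.31319149 257.44376507]
lip ends [252.57853856 265.85703554] [262.09670846 281.45998841]
```

View pics/side1.png

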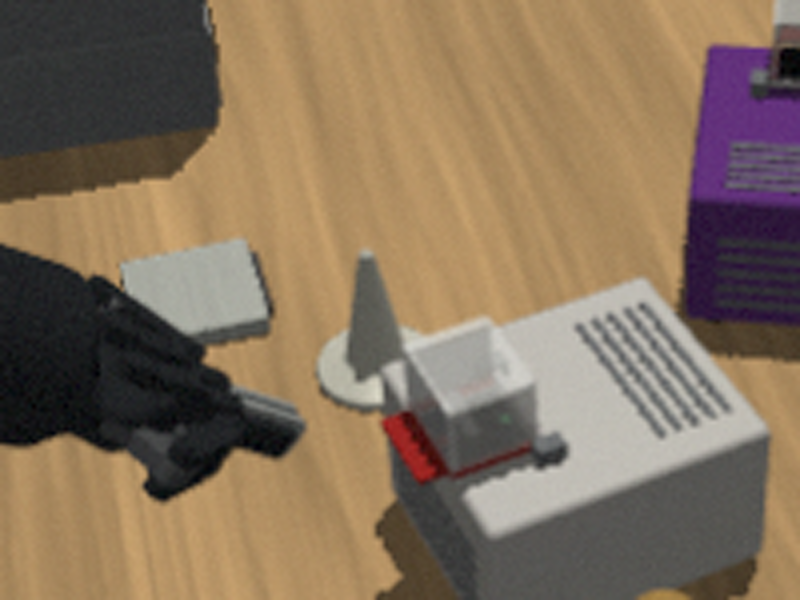

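The side picture shows the closed fingertip at about (235,267), matching the predicted (238,268) to a few mm. The lip spans roughly (256,265) to (268,279). Next I descend in front of the lip.

```bash
python3 -c "
from g import *
to(-108,86); print((tcp(-80,86)-tcp(-108,86)).round(4))"
```

```text
d [ 0.0229  0.0197 -0.0715] rot [-0.0026 -0.0002 -0.0072] U [-134.3  -14.7  157.5] f [-0.  -0.5 -0.5] t 1.8167
[0.0275 0.0054 0.    ]
```

Emit:
{"method": "move_arm", "body": {"targets": [{"grip":-1,"translation":[0.0115,0.01,0],"angular":[-0.0026,0,-0.007]},{"grip":-1,"translation":[0.0115,0.01,-0.0115],"angular":[0,0,0]},{"grip":-1,"translation":[0,0,-0.02],"angular":[0,0,0]},{"grip":-1,"translation":[0,0,-0.02],"angular":[0,0,0]},{"grip":-1,"translation":[0,0,-0.02],"angular":[0,0,0]},{"grip":-1,"translation":[0,0,0],"angular":[0,0,0]},{"grip":-1,"translation":[0,0,0],"angular":[0,0,0]}]}}

```text
time_s: 2.4
position: [0.4751, -0.0114, 0.0923]
ee_rot: [0.681, 0.633, 0.316, -0.19]
ft_force: [0.9, 0.2, 0.4]
finger_gap: -0.005
```

```bash
python3 -c "
from g import *
to(-81,86); print(monitor.read_state()['joints'].round(2))
for nm,b in(('top',(270,205,390,325)),('side',(200,220,320,340))):
  i=eyes.camera(nm); x0,y0,x1,y1=b; c=cv2.resize(i[y0:y1,x0:x1],(400,400),interpolation=cv2.INTER_CUBIC)
  A=c if nm=='top' else np.hstack([A,c])
save(A,'pics/c2.png')"
```

```text
d [0.0271 0.0082 0.0002] rot [-0.0006 -0.0019  0.0053] U [-109.2   -2.9   85.7] f [0.9 0.2 0.4] t 2.4
[-0.24  0.45  2.57  2.66  0.73 -1.5 ]
```

View pics/c2.png

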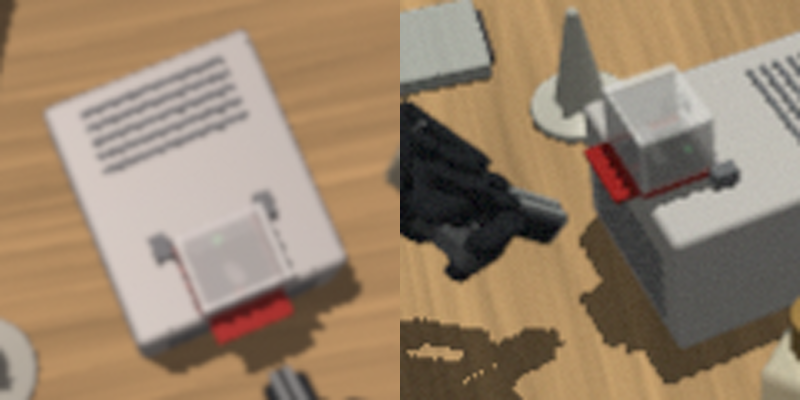

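```bash
python3 -c "
from g import *
U=Unow()/1000
for nm,x0,y0,ox in(('top',270,205,0),('side',200,220,400)):
  m=eyes.camera_model(nm)
  for q in(U+[0,-.0145,0],U+[0,.0145,0],[-.091,.023,.097],[-.091,-.023,.097]):
    print(nm,((proj(m,O+D@np.array(q))[0]-[x0,y0])*400/120+[ox,0]).round(0))
"
```

```text
top [299. 352.]
top [251. 372.]
top [221. 350.]
top [296. 318.]
side [576. 220.]
side [556. 187.]
side [575. 153.]
side [607. 205.]
```

```bash
python3 -c "
from g import *
A=[]
for nm,x0,y0 in(('top',325,275),('side',235,255)):
  i=eyes.camera(nm); i=np.clip(i.astype(float)*1.6,0,255).astype(np.uint8); A.append(cv2.resize(i[y0:y0+70,x0:x0+50],(400,560),interpolation=cv2.INTER_NEAREST))
save(np.hstack(A),'pics/c3.png')"
```

```text
(no output)
```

View pics/c3.png

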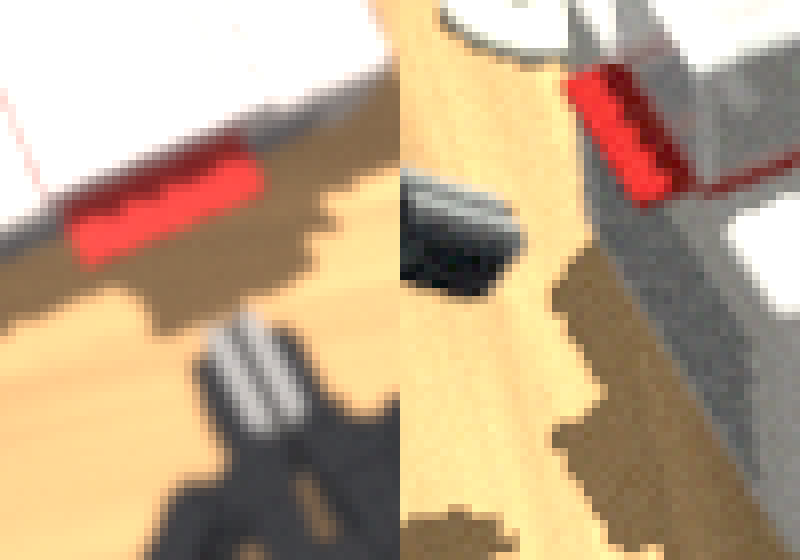

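```bash
python3 -c "
from g import *
def tri(pt,ps):
  A=[];b=[]
  for nm,p in(('top',pt),('side',ps)):
    o,d=ray(eyes.camera_model(nm),[p]); d=d[0]/np.linalg.norm(d[0]); P=np.eye(3)-np.outer(d,d); A.append(P);b.append(P@o)
  X=np.linalg.lstsq(np.vstack(A),np.hstack(b),rcond=None); return (1000*D.T@(X[0]-O)).round(1),X[1]
c=lambda u,v:(325+u/8,275+v/8); s=lambda u,v:(235+(u-400)/8,255+v/8)
print('tip',tri(c(235,320),s(514,218)),Unow())
print('lipL',tri(c(90,268),s(567,85)),'lipR',tri(c(265,190),s(643,206)))
"
```

```text
tip (array([-111.2,   -5.6,   88. ]), array([1.70206729e-06])) [-107.68415851   -3.1759733    88.77452545]
lipL (array([-86.8,  21.5,  96.5]), array([6.53449496e-06])) lipR (array([-86.1, -23.4,  96.5]), array([3.57935684e-06]))
```

```bash
sed -i 's/^D=.*/&\nO=O+D@np.array([.0045,-.001,0]); B=np.array([-3.,-2.3,-.5])/; s/return O+D@(np.array(\[x,y,z\])/return O+D@((np.array([x,y,z])-B)/; s/return 1000\*D.T@(p+.011\*y-O)/return B+1000*D.T@(p+.011*y-O)/' g.py; python3 -c "
from g import *
to(-82,86);to(-82,86)
f=lambda a,b:print(((tcp(*b)-tcp(*a))*1000).round(1))
f((-82,86),(-80,130));f((-80,130),(-72,113));f((-72,113),(-49,117))"
```

```text
d [ 0.0317  0.0107 -0.0022] rot [0.0015 0.0047 0.0049] U [-115.2   -4.5   88.3] f [-1.1 -0.6 -0.6] t 2.6
d [ 0.0317  0.0107 -0.0022] rot [0.0015 0.0047 0.0049] U [-115.2   -4.5   88.3] f [-1.1 -0.6 -0.6] t 2.6
[ 2.   0.4 44. ]
[  7.8   1.6 -17. ]
[22.6  4.5  4. ]
```

Emit:
{"method": "move_arm", "body": {"targets": [{"grip":-1,"translation":[0.008,0.0027,-0.001],"angular":[0,0,0]},{"grip":-1,"translation":[0.008,0.0027,-0.001],"angular":[0,0,0]},{"grip":-1,"translation":[0.008,0.0027,0],"angular":[0,0,0]},{"grip":-1,"translation":[0.008,0.0027,0],"angular":[0,0,0]},{"grip":-1,"translation":[0,0,0],"angular":[0,0,0]},{"grip":-1,"translation":[0,0,0],"angular":[0,0,0]}]}}

```text
time_s: 3.1
position: [0.5086, 0.0004, 0.0916]
ee_rot: [0.682, 0.633, 0.315, -0.189]
ft_force: [0.6, -0.1, -1.2]
finger_gap: -0.002
```

```bash
python3 -c "
from g import *
to(-82,86);to(-80,130)"
```

```text
d [-0.0002 -0.0011  0.0014] rot [0.0013 0.0023 0.0033] U [-81.6   1.   84.6] f [ 0.6 -0.1 -1.2] t 3.1
d [ 0.0018 -0.0008  0.0454] rot [0.0013 0.0023 0.0033] U [-81.6   1.   84.6] f [ 0.6 -0.1 -1.2] t 3.1
```

No contact force. Lifting the lip.

Emit:
{"method": "move_arm", "body": {"targets": [{"grip":-1,"translation":[0,0,0.006],"angular":[0,0,0]},{"grip":-1,"translation":[0,0,0.006],"angular":[0,0,0]},{"grip":-1,"translation":[0,0,0.006],"angular":[0,0,0]},{"grip":-1,"translation":[0,0,0.006],"angular":[0,0,0]},{"grip":-1,"translation":[0,0,0.006],"angular":[0,0,0]},{"grip":-1,"translation":[0.001,0,0.006],"angular":[0,0,0]},{"grip":-1,"translation":[0.001,0,0.006],"angular":[0,0,0]},{"grip":-1,"translation":[0,0,0.003],"angular":[0,0,0]},{"grip":-1,"translation":[0,0,0],"angular":[0,0,0]},{"grip":-1,"translation":[0,0,0],"angular":[0,0,0]}]}}

```text
time_s: 3.93
position: [0.5101, -0.0002, 0.1368]
ee_rot: [0.682, 0.633, 0.314, -0.189]
ft_force: [0.2, 0.6, -0.2]
finger_gap: -0.001
```

```bash
python3 -c "
from g import *
to(-72,113)
A=[]
for nm,x0,y0 in(('top',315,255),('side',235,235)):
  i=eyes.camera(nm); i=np.clip(i.astype(float)*1.3,0,255).astype(np.uint8); A.append(cv2.resize(i[y0:y0+75,x0:x0+60],(400,500),interpolation=cv2.INTER_CUBIC))
save(np.hstack(A),'pics/c4.png')"
```

```text
d [ 0.0081  0.0014 -0.0167] rot [0.0014 0.0024 0.0046] U [-8.020e+01  1.000e-01  1.298e+02] f [ 0.2  0.6 -0.2] t 3.9333
```

View pics/c4.png

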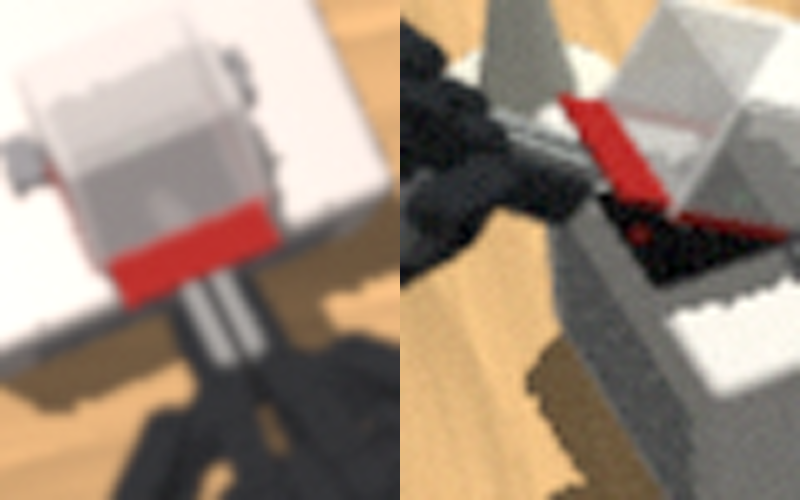

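The guard is up and resting on the finger: lip at about crop (198,255), finger seam at (222,290), red dot visible under it. Moving in to the toggle.

Emit:
{"method": "move_arm", "body": {"targets": [{"grip":-1,"translation":[0.0025,0.001,-0.005],"angular":[0,0,0]},{"grip":-1,"translation":[0.0025,0.001,-0.006],"angular":[0,0,0]},{"grip":-1,"translation":[0.003,0.001,-0.006],"angular":[0,0,0]},{"grip":-1,"translation":[0,0,0],"angular":[0,0,0]},{"grip":-1,"translation":[0,0,0],"angular":[0,0,0]}]}}

```text
time_s: 4.45
position: [0.5178, 0.0031, 0.1183]
ee_rot: [0.681, 0.633, 0.315, -0.19]
ft_force: [-0.3, 0.0, 0.1]
finger_gap: 0.003
```

```bash
python3 -c "
from g import *
to(-49,117,1)"
```

```text
d [0.0228 0.0036 0.0058] rot [ 0.0008 -0.0003  0.0043] U [-72.1   1.8 111.2] f [-0.3  0.   0.1] t 4.45
```

Emit:
{"method": "move_arm", "body": {"targets": [{"grip":-1,"translation":[0.003,0.0006,0.001],"angular":[0,0,0]},{"grip":-1,"translation":[0.003,0.0006,0.001],"angular":[0,0,0]},{"grip":-1,"translation":[0.003,0.0006,0.001],"angular":[0,0,0]},{"grip":-1,"translation":[0.003,0.0006,0.001],"angular":[0,0,0]},{"grip":-1,"translation":[0.003,0.0006,0.001],"angular":[0,0,0]},{"grip":-1,"translation":[0.003,0.0006,0.0008],"angular":[0,0,0]},{"grip":-1,"translation":[0,0,0],"angular":[0,0,0]},{"grip":-1,"translation":[0,0,0],"angular":[0,0,0]}]}}

```text
time_s: 5.12
position: [0.5364, 0.0065, 0.1256]
ee_rot: [0.682, 0.633, 0.314, -0.189]
ft_force: [-0.3, -0.2, 0.1]
finger_gap: 0.001
```

```bash
python3 -c "
from g import *
to(-49,117,1)"
```

```text
d [ 0.0042  0.0002 -0.0015] rot [0.0012 0.0027 0.0045] U [-53.1   1.5 118.6] f [-0.3 -0.2  0.1] t 5.1167
```

Emit:
{"method": "move_arm", "body": {"targets": [{"grip":-1,"translation":[0.0015,0.0003,0],"angular":[0,0,0]},{"grip":-1,"translation":[0.0015,0.0003,0],"angular":[0,0,0]},{"grip":-1,"translation":[0.0015,0.0003,0],"angular":[0,0,0]},{"grip":-1,"translation":[0,0,0],"angular":[0,0,0]},{"grip":-1,"translation":[0,0,0],"angular":[0,0,0]}]}}

```text
time_s: 5.53
position: [0.5395, 0.0071, 0.1248]
ee_rot: [0.682, 0.633, 0.315, -0.19]
ft_force: [-9.1, -2.7, 5.5]
finger_gap: 0.002
```

```bash
python3 -c "
from g import *
to(-47,117,1)
A=[]
for nm,x0,y0 in(('top',315,255),('side',245,235)):
  i=eyes.camera(nm); i=np.clip(i.astype(float)*1.3,0,255).astype(np.uint8); A.append(cv2.resize(i[y0:y0+60,x0:x0+48],(400,500),interpolation=cv2.INTER_CUBIC))
save(np.hstack(A),'pics/c5.png')"
```

```text
d [ 0.003  -0.0001 -0.0008] rot [0.0011 0.0001 0.0054] U [-49.9   1.6 117.8] f [-9.1 -2.7  5.5] t 5.5333
```

View pics/c5.png

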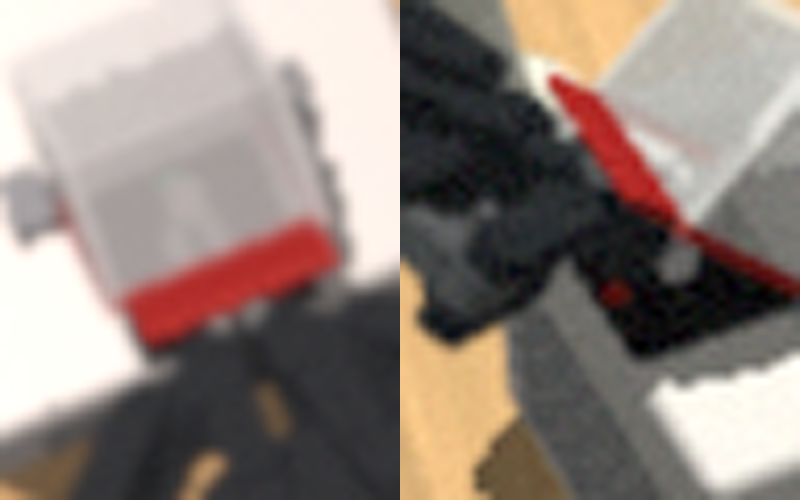

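The 10 N reaction along (-0.94, 0.35) is normal to the toggle at its far stop, and U is at the predicted -49.5. So the toggle is on, with the guard up. Drawing back along the finger axis.

Emit:
{"method": "move_arm", "body": {"targets": [{"grip":-1,"translation":[-0.0073,-0.0014,0.0067],"angular":[0,0,0]},{"grip":-1,"translation":[-0.0073,-0.0014,0.0067],"angular":[0,0,0]},{"grip":-1,"translation":[-0.0073,-0.0014,0.0067],"angular":[0,0,0]},{"grip":-1,"translation":[-0.0073,-0.0014,0.0067],"angular":[0,0,0]},{"grip":-1,"translation":[-0.0109,-0.0022,0.01],"angular":[0,0,0]},{"grip":-1,"translation":[-0.0109,-0.0022,0.01],"angular":[0,0,0]},{"grip":-1,"translation":[-0.0109,-0.0022,0.01],"angular":[0,0,0]},{"grip":-1,"translation":[-0.0109,-0.0022,0.01],"angular":[0,0,0]},{"grip":-1,"translation":[0,0,0.01],"angular":[0,0,0]},{"grip":-1,"translation":[0,0,0],"angular":[0,0,0]}]}}

```text
time_s: 6.47
position: [0.4682, -0.0074, 0.204]
ee_rot: [0.683, 0.633, 0.313, -0.188]
ft_force: [0.4, -0.8, -0.6]
finger_gap: -0.001
```

Emit:
{"method": "move_arm", "body": {"targets": [{"grip":-1,"translation":[-0.003,0,0.02],"angular":[0,0,0]},{"grip":-1,"translation":[-0.003,0,0.02],"angular":[0,0,0]},{"grip":-1,"translation":[0,0,0.02],"angular":[0,0,0]},{"grip":-1,"translation":[0,0,0],"angular":[0,0,0]},{"grip":-1,"translation":[0,0,0],"angular":[0,0,0]},{"grip":-1,"translation":[0,0,0],"angular":[0,0,0]}]}}

```text
time_s: 6.97
position: [0.4632, -0.0052, 0.2475]
ee_rot: [0.681, 0.634, 0.316, -0.187]
ft_force: [0.4, -0.4, -0.1]
finger_gap: 0.001
```

```bash
python3 -c "
from g import *
to(-80,130)
A=[]
for nm,x0,y0 in(('top',295,225),('side',245,215)):
  i=eyes.camera(nm);save(i,f'pics/{nm}9.png'); A.append(cv2.resize(i[y0:y0+90,x0:x0+72],(400,500),interpolation=cv2.INTER_CUBIC))
  b=cv2.imread(f'pics/{nm}0.png'); A.append(cv2.resize(cv2.cvtColor(b,4)[y0:y0+90,x0:x0+72],(400,500),interpolation=cv2.INTER_CUBIC))
o=np.hstack(A); save(cv2.resize(o,(800,250)) if 0 else np.vstack([o[:,:800],o[:,800:]])[:, :] if 0 else cv2.resize(np.vstack([o[:,:800],o[:,800:]]),(480,600)),'pics/c6.png')"
```

```text
d [ 0.0472  0.0049 -0.1105] rot [-0.0031  0.0014  0.0003] U [-127.2    4.4  240.5] f [ 0.4 -0.4 -0.1] t 6.9667
```

View pics/c6.png

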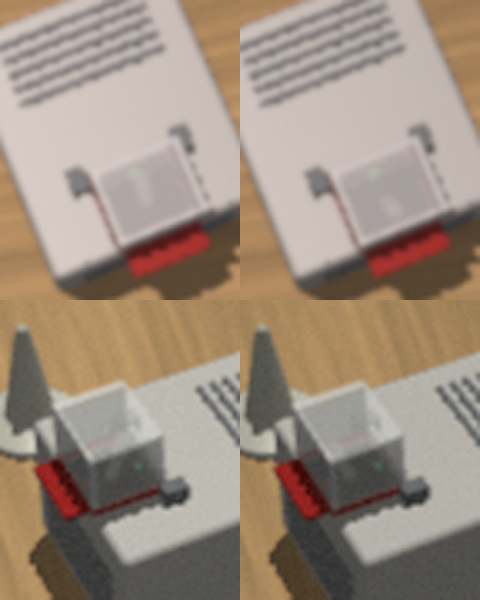

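```bash
python3 -c "
from g import *
m=eyes.camera_model('top')
for t in(0,.4,.55,.72):
  e=t-.36;print(t,[((proj(m,O+D@(np.array([-53+L*np.sin(e),0,95+L*np.cos(e)])/1000))[0]-[295,225])*3.333).round(0) for L in(12,30)])
a=cv2.imread('pics/top0.png');b=cv2.imread('pics/top9.png');A=[cv2.convertScaleAbs(cv2.resize(i[258:303,320:360],(400,450),interpolation=cv2.INTER_CUBIC),alpha=1.8,beta=-130) for i in(b,a)]
cv2.imwrite('pics/c7.png',np.hstack(A))
for t in(0,.55,.72):
  e=t-.36;print(t,((proj(m,O+D@(np.array([-53+30*np.sin(e),0,95+30*np.cos(e)])/1000))[0]-[320,258])*10).round(0))
"
```

```text
0 [array([151., 202.]), array([157., 208.])]
0.4 [array([148., 194.]), array([148., 188.])]
0.55 [array([147., 191.]), array([145., 181.])]
0.72 [array([145., 188.]), array([142., 173.])]
0 [220. 294.]
0.55 [186. 212.]
0.72 [175. 188.]
```

View pics/c7.png

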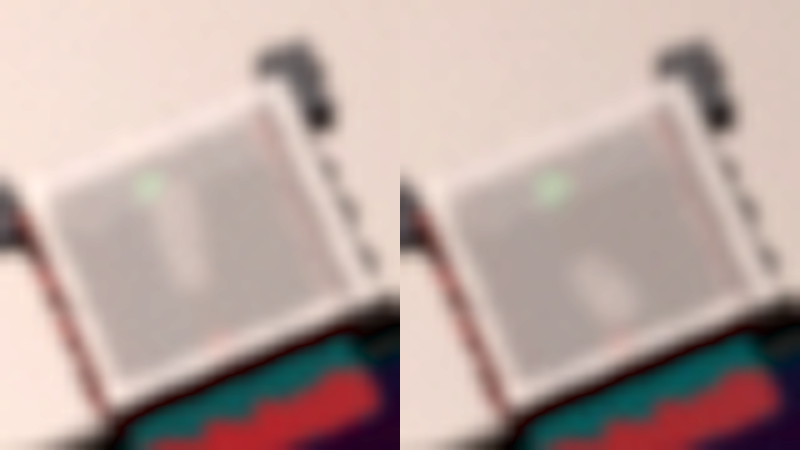

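The tip of the toggle is at crop (172,190); the prediction is (175,188) for 0.72 rad and (186,212) for 0.55. The guard is shut and the arm is clear, so I'm handing in.

```bash
python3 -c "
from h import *
finish_job()
print(monitor.read_state()['time_s'])"
```

```text
the job is handed in; nothing more can be done
the job is handed in; nothing more can be done
```

The white dehumidifier is switched on, its guard is shut again, and the job was handed in at about 7 s. `finish_job` reports no verdict. I lifted the guard by its red lip with the closed fingertips tilted 48°, pushed the toggle to its far stop, and drew back along the finger so the guard dropped.

- **Toggle:** At the stop the fingers felt about 11 N, within the 35 N limit. In the last top picture its tip is at crop (172,190). That fits fully on, predicted at (175,188) for 0.72 rad, and not a partial throw, (186,212) for 0.55.
- **Guard and dehumidifier:** The before and after pictures show the guard shut and no visible shift of the dehumidifier. I did not read either joint angle directly.
- **Bystanders:** I did not measure them again at the end. The arm stayed clear of them, and no force above about 1 N showed at any check apart from the push on the toggle.
- **Disagreement found on the way:** My first estimates were off by about 4.5 mm for the dehumidifier and 3 mm for the fingertip. I corrected both from two camera views before touching the lip.

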